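# Move a freshly sprayed test panel to the curing stand with a lifter

## Task

The red test panel has just been sprayed and its coating is still soft. With the orange-handled lifter, slide the blade in under the panel, lift it off the blue spray stand and set it down gently, centred and square, on the rails of the yellow curing stand; never touch the panel with the gripper or arm, keep it level and handle it so gently that it is never loaded by more than 4 N. Then draw the lifter out, lay it blade-flat on the bare bench and let go, leaving everything else where it is.

Things in the scene. Friction and masses are not known exactly. Their poses are not given: they have to be found in the camera images.
- panel_center (a point): Centre (half-way up) of the red, freshly sprayed sheet-metal test panel: 90 mm (its x) by 130 mm (its y), 4 mm thick, 0.10 to 0.16 kg, z up from the wet face. It lies loose across the rails of the blue stand, x roughly along the channel. It dents if all contacts together load it by more than 4 N (it weighs up to 1.6 N), as when knocked or dropped.
- spray_stand_seat (a point): On the fixed stand with two blue rails where the panel starts: the point midway between the rails, at mid-length, level with their tops 60 mm above the bench. x runs along the channel between the rails, away from the robot; the channel is open at its front (-x) and back ends, 80 mm wide and 48 mm high under a panel. Rails 100 mm long, 24 mm wide; a lip 6 mm high at each one's back end, from 54 mm behind the point, keeps the panel on.
- spray_stand: The blue stand as a whole, same axes; origin on the bench, 60 mm below its seat point. Its paper-coloured base plate is 110 mm (x) by 150 mm (y), 12 mm thick. The two stands may stand either way round, left and right, each turned up to about 12 degrees.
- cure_stand_seat (a point): On the fixed curing stand with two yellow rails on a dark base plate: same sizes, point and axes as the spray stand, channel open at its front (-x) end. Across its back end stands a yellow upright heater, 150 mm wide, its face 88 mm behind the point (+x), its top 96 mm above the bench.
- lifter_grip (a point): Centre of the lifter's upright orange grip, 75 mm above the underside of the blade. Grip: 34 mm along x, 24 mm along y (grasp across this), 60 mm high. x points along the blade to its free tip, z up. Blade: flat, black, 50 mm wide, 4 mm thick, from 35 mm behind the grip axis to 150 mm ahead of it. One stiff loose piece, 0.26 kg, standing on its blade on the bench.
- lifter_blade (a point): Point on the top face of the lifter's blade 98 mm ahead of the grip axis, 4 mm above the underside: where the middle of the panel should lie when carried. Same axes as the grip.
- panel: The red panel as a whole, same axes as its centre point, origin at the centre of its underside.
- lifter: The lifter as a whole, same axes as its grip, origin on the underside of the blade below the grip, on the bench (height 0) when it stands there.
- tin: Bystander: round metal paint tin, 84 mm across, 110 mm high; origin at its underside.
- jar: Bystander: blue jar with black cap, 60 mm across, 85 mm high; origin at its underside.
- cup: Bystander: white plastic mixing cup, 80 mm across, 100 mm high; origin at its underside.
- tape: Bystander: roll of yellow masking tape lying flat, 100 mm across, 24 mm high; origin at its underside.
- sander: Bystander: blue sanding block, 120 by 65 mm, 38 mm high; origin at its underside.
- dry_panel: Bystander: grey dry test panel lying flat on the bench, 90 by 130 by 4 mm; origin at its underside.
- driver: Bystander: screwdriver lying on the bench.
Not all that is in view belongs to the job. Leave any purple look-alike of the lifter alone.

How it is judged (in metres and radians):
On the way:
1. the panel is carried on the lifter, at least 20 mm above the rails of the spray stand (height (world z) of panel_center above 0.082 m and contact force between lifter and panel above 0.2 N), for 0.2 s.
At the end, for the whole second after the job is handed in: The red panel lies still and flat on the rails of the yellow curing stand, within 18 mm of its middle along and across, 0.17 rad of square, -5 to +4 mm of rail height. The lifter is clear of it, at rest on its blade on the bare bench (under 3.5 mm up, tilt under 0.08 rad) (x of panel_center in the frame of cure_stand_seat between -0.018 and 0.018 m and y of panel_center in the frame of cure_stand_seat between -0.018 and 0.018 m and z of panel_center in the frame of cure_stand_seat between -0.003 and 0.006 m and angle between the x axis of panel_center and the x axis of cure_stand_seat, either way round below 0.17 rad and angle between panel_center's own z axis and vertical below 0.06 rad and linear speed of each of panel, lifter below 0.02 m/s and contact force between lifter and panel below 0.05 N and height (world z) of lifter below 0.0035 m and angle between lifter's own z axis and vertical below 0.08 rad); the robot touches nothing.
It fails at once if the gripper or arm touches the panel (contact force between any of the fingers, the arm and panel above 0.1 N).
It fails at once if the panel is loaded by more than 4 N (contact force between panel and anything else above 4 N).
It fails at once if the panel is tilted by more than 0.3 rad (angle between panel's own z axis and vertical above 0.3 rad).
It fails at once if the panel is dropped: it moves faster than 0.25 m/s just over or on the curing stand (distance between panel_center and cure_stand_seat below 0.05 m and linear speed of panel above 0.25 m/s).
It fails at once if a bystander is moved by more than 15 mm (distance of any of tin, jar, cup, tape, sander, dry_panel, driver from where it was at the start of the episode above 0.015 m).
It also fails if it takes over 70 s, if anything falls off the work surface, if the arm or the gripper's body presses on something with over 40 N, if the wrist force passes 120 N, or if a joint passes its speed limit or range.

## Robot

A 7-joint arm with a two-finger parallel gripper is mounted at the origin on the work surface. World frame = base frame: x ahead of the robot, y to its left, z up, the work surface at z = 0. Lengths are in m, angles in degrees, forces in N, time in s.
With the tool pointing down it reaches from about 0.425 to 0.875 m from the base axis. Payload 4.7 kg.
Tool frame: the origin (TCP) lies at the centre of the arm's flange, where the gripper is bolted on; the fingertips stand 182 mm ahead of it and the grasp point (between the pads) lies 164 mm ahead of it; z points along the fingers, x is the direction in which the jaws open and shut, and the axes are right-handed (so a half turn about z gives the same grasp; the last joint's range is limited). The gripper opens to 87 mm and grips with 3 to 60 N. Pads are 19 mm wide; open, the fingers measure 117 mm over their backs; the gripper's body (75 mm by 190 mm) begins 51 mm behind the grasp point.
Start: joints at [-65.082, 18.392, -4.016, 83.108, 1.295, 78.541, -3.26], TCP at [0.266, 0.593, 0.405] pointing down, gripper open.
Joint ranges: [-163.93, 163.93], [-17.29, 119.83], [-79.2, 71.16], [3.27, 140.29], [-89.18, 269.18], [5.43, 117.66], [-154.24, 154.24]. Speed limits (degrees/s): [147.25, 147.25, 180, 180, 180, 180, 180].

## Interface

Orientations are given as [roll, pitch, yaw] about the fixed x, y, z axes, in that order (R = Rz(yaw) Ry(pitch) Rx(roll)).
In Python, from cell import env gives the robot as it stands. The module is installed in compiled form; this text tells all that it offers.
- The arm moves only by the tool carry_out, never from a script. Its argument "increments" is a list of rows, each a list of 5 numbers: the shift along the world's x, y, z in m, then the turn about the world's z in degrees, then the gripper's target within -1 to 1 (shut at 1, half-way at 0, fully open at -1). In form: [[dx, dy, dz, spin, jaw], ...]. A call has 1 to 20 rows; each row is the pose to reach, as a shift and turn from the pose commanded when the call began; what a row does not reach only later rows make up. A row lasts 1/10 s, in which the tool goes at most 50 mm and 8.59 degrees, less where a joint would pass 70% of its speed; a pose out of reach is approached as far as the arm can. A call with a gripper value outside its range is refused whole. The fingers move at their own pace and stop on an object; "grip_force" is the grip in N (left out, the last holds). Time passes only in rows, so rows that repeat a pose let the fingers close. It gives the time, the measured TCP pose, the force and the opening at its end, in the units of the state.
- env.get_obs(): the state, without advancing time (a new reading comes with each control period).
- env.read_camera(name): name is "scene" or "side" or "wrist"; returns (picture, depth): 400x640x3 uint8, red, green, blue; 400x640 float32, m along the optical axis (not along the pixel's ray), 0 where there is no reading.
- env.get_calibration(name): a dict with "K" (3x3 intrinsics, pixels), "k1" (the pictures are not rectified: a ray, as slopes to the right and down, at radius r is drawn at 1 + k1 r^2 times it, then the intrinsics apply), "camera_from_world" (4x4, takes a point from world to camera coordinates); the wrist camera has in their place "T_tool_cam" (4x4, takes a point from camera to tool coordinates, whose origin is the TCP and whose axes are the tool frame's). Camera axes: x right, y down, z forward; pixel columns grow to the right and rows downward; lengths in m; the calibration is good to about 2 mm. A picture is of the moment at which its call begins: read the wrist's pose just before it. get_calibration takes no time and is no camera call.
- env.sign_off(): hands the job in, once; it reports no verdict.
The state is a dict: "time_s": time; "qpos": joint angles; "joint_velocities": joint speeds; "effort": joint torques, N m; "tool_pos": TCP position; "tool_rot": TCP orientation; "force": force on the tool from outside, world axes, zero at the start; "wrist_torque": the same for the moment, N m; "grip_width": finger opening in m.
Only numpy, scipy, OpenCV 4.12 (cv2) and the standard library are available. Lean on these libraries where they do the work, as an engineer would, in place of code of your own. Each camera call takes 0.05 s, during which the arm holds its last target.

## Working session

There is one attempt and no reset: what is moved stays moved. The work goes in short steps, Python scripts to look and compute and a tool call to move; the robot and the scene stay as the last step left them, time stands still between calls to the robot, and variables do not carry over. Pictures are saved under pics/ and viewed, and the job is handed in when it is done.

Besides the shell and the picture viewer there is one more tool, called after ">>>" as a command line: name --pt "numbers of a row" for each row, then --argument value for the rest. carry_out: Moves the arm, as the interface text tells. Its arguments: {"type":"object","properties":{"increments":{"type":"array"},"grip_force":{"type":"number"}},"required":["increments"]}

```bash
mkdir -p pics; cat > h.py <<'E'
import numpy as np,cv2,pickle
from cell import env
from scipy.spatial.transform import Rotation as R
E
python3 - <<'E'
from h import *
d={}
o=env.get_obs();print(o)
for n in ("scene","side","wrist"):
    p,z=env.read_camera(n);c=env.get_calibration(n);d[n]=(p,z,c)
    cv2.imwrite(f"pics/{n}0.png",p[:,:,::-1]);print(n,c)
pickle.dump((o,d),open("d0.pkl","wb"))
E
```

```text
{'time_s': 0.0, 'qpos': array([-65.08375302,  18.44047115,  -4.01530158,  83.17538728,
         1.29420073,  78.54127884,  -3.25947686]), 'joint_velocities': array([-0.03243638, -0.01770748, -0.07482141, -0.04948157,  0.08072109,
       -0.0519325 ,  0.02870739]), 'effort': array([ 1.72937202e-04, -4.91280484e+01, -4.03872505e-01, -3.12535572e+01,
       -6.39861356e-02,  4.36069805e-02,  1.75919013e-04]), 'tool_pos': array([0.26544698, 0.59310136, 0.40364089]), 'tool_rot': array([1.79994913e+02, 1.11937597e-01, 6.58936539e+01]), 'force': array([-0.1992301 , -0.83420117, -0.15049447]), 'wrist_torque': array([ 0.01922381,  0.01526644, -0.0124747 ]), 'grip_width': 0.0870580678445722}
scene {'K': array([[374.75465502,   0.        , 315.88445287],
       [  0.        , 374.75465502, 197.28879341],
       [  0.        ,   0.        ,   1.        ]]), 'k1': -0.06076328554071064, 'camera_from_world': array([[-0.14626879,  0.98919858, -0.00957178,  0.01396037],
       [ 0.76890869,  0.10759703, -0.63023988, -0.31494159],
       [-0.6224025 , -0.09954425, -0.77634147,  1.6904529 ],
       [ 0
[... 363 characters left out ...]
-0.79814373,  0.04261593],
       [ 0.05775012, -0.79635657, -0.60206406,  1.90662222],
       [ 0.        ,  0.        ,  0.        ,  1.        ]])}
wrist {'K': array([[336.20072677,   0.        , 318.8333958 ],
       [  0.        , 336.20072677, 199.53394829],
       [  0.        ,   0.        ,   1.        ]]), 'k1': -0.0663415283739866, 'T_tool_cam': array([[ 9.99999468e-01,  1.25518597e-05, -1.03100230e-03,
        -9.33126554e-04],
       [ 2.90647882e-04,  9.55944901e-01,  2.93546013e-01,
        -7.98045851e-02],
       [ 9.89265940e-04, -2.93546156e-01,  9.55944389e-01,
         2.00730326e-02],
       [ 0.00000000e+00,  0.00000000e+00,  0.00000000e+00,
         1.00000000e+00]])}
```

View pics/scene0.png

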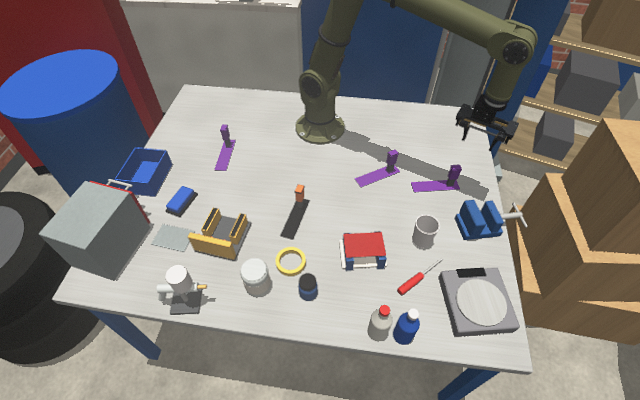

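View pics/side0.png

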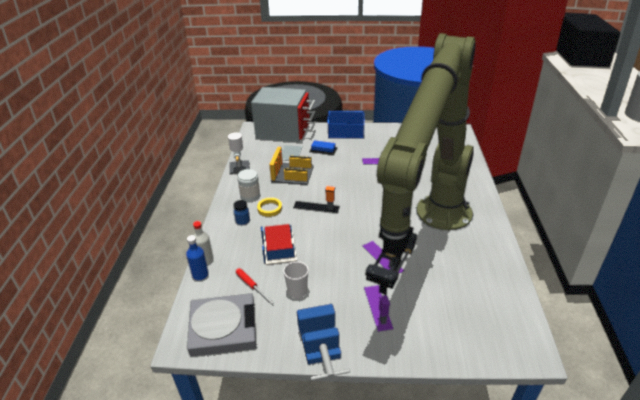

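View pics/wrist0.png

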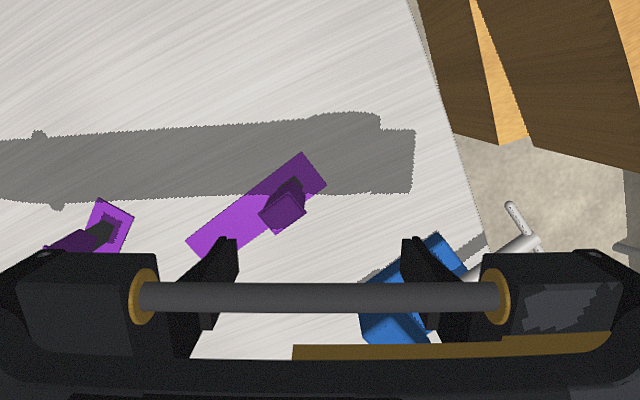

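Orange grip of the lifter is at scene (299,190) with its black blade to (290,235). The look-alikes are all purple: (225,143), (385,168) and (445,178). The red panel on blue rails is at (363,250), not the blue tray (145,170) or the vice (480,218). The yellow stand is at (222,233), not the tape (291,261).

```bash
cat >> h.py <<'E'
def undist(uv,c):
    uv=np.asarray(uv,float).reshape(-1,2);K=c["K"]
    s=cv2.undistortPoints(uv.reshape(-1,1,2),K,np.array([c["k1"],0,0,0.])).reshape(-1,2)
    return np.c_[s,np.ones(len(s))]
def wfc(c,obs=None):
    if "camera_from_world" in c: return np.linalg.inv(c["camera_from_world"])
    T=np.eye(4);T[:3,:3]=R.from_euler("xyz",obs["tool_rot"],degrees=True).as_matrix();T[:3,3]=obs["tool_pos"]
    return T@c["T_tool_cam"]
def onplane(uv,c,z,obs=None):
    T=wfc(c,obs);d=undist(uv,c)@T[:3,:3].T;o=T[:3,3]
    return o+d*((z-o[2])/d[:,2])[:,None]
def cloud(z,c,obs=None):
    v,u=np.mgrid[:400,:640];r=undist(np.c_[u.ravel(),v.ravel()],c)
    T=wfc(c,obs);P=(r*z.ravel()[:,None])@T[:3,:3].T+T[:3,3]
    P[z.ravel()==0]=np.nan
    return P.reshape(400,640,3)
def hsv(p): return cv2.cvtColor(p,cv2.COLOR_RGB2HSV)
def masks(p):
    h=hsv(p);H,S,V=[h[:,:,i].astype(int) for i in range(3)]
    return dict(red=((H<5)|(H>174))&(S>150)&(V>60),orange=(H>=6)&(H<15)&(S>150)&(V>80),yellow=(H>16)&(H<30)&(S>120)&(V>70),
      blue=(H>100)&(H<118)&(S>120)&(V>40),black=(V<60),purple=(H>125)&(H<155)&(S>100))
def project(P,c,obs=None):
    P=np.asarray(P,float).reshape(-1,3);T=np.linalg.inv(wfc(c,obs));q=P@T[:3,:3].T+T[:3,3];s=q[:,:2]/q[:,2:];r=(s**2).sum(1,keepdims=True);s=s*(1+c["k1"]*r)
    return s*[c["K"][0,0],c["K"][1,1]]+c["K"][:2,2]
E
python3 - <<'E'
from h import *
o,d=pickle.load(open("d0.pkl","rb"))
for n in ("scene","side"):
    p,z,c=d[n];P=cloud(z,c);m=masks(p)
    for k,M in m.items():
        M=M&(P[...,2]>(-0.01))&(P[...,2]<.2)&(abs(P[...,1])<.6)&(P[...,0]>.25)&(P[...,0]<1.1)
        nn,l,st,ct=cv2.connectedComponentsWithStats(M.astype(np.uint8))
        for i in range(1,nn):
            if st[i,4]>40:
                q=P[l==i];print(n,k,ct[i].round(),st[i,4],np.nanmedian(q,0).round(3),np.nanpercentile(q,2,0).round(3),np.nanpercentile(q,98,0).round(3))
p,z,c=d["scene"]
cv2.imwrite("pics/crop.png",cv2.resize(p[170:300,170:440,::-1],None,fx=2.9,fy=2.9))
E
```

```text
scene red [364. 244.] 887 [0.63  0.239 0.064] [0.583 0.177 0.06 ] [0.674 0.301 0.068]
scene red [410. 283.] 210 [0.729 0.395 0.025] [0.691 0.361 0.014] [0.76  0.433 0.029]
scene red [384. 310.] 79 [0.89 0.3  0.17] [0.878 0.289 0.166] [0.902 0.31  0.173]
scene yellow [211. 221.] 45 [ 0.604 -0.291  0.059] [ 0.553 -0.307  0.043] [ 0.648 -0.286  0.063]
scene yellow [239. 227.] 50 [ 0.618 -0.188  0.06 ] [ 0.567 -0.198  0.054] [ 0.658 -0.181  0.063]
scene yellow [210. 240.] 258 [ 0.701 -0.26   0.095] [ 0.646 -0.331  0.015] [ 0.716 -0.187  0.099]
scene yellow [290. 262.] 273 [0.704 0.005 0.023] [ 0.652 -0.042  0.007] [0.746 0.049 0.028]
scene blue [155. 168.] 78 [ 0.412 -0.581  0.079] [ 0.312 -0.596  0.064] [ 0.487 -0.576  0.085]
scene blue [179. 198.] 314 [ 0.508 -0.455  0.038] [ 0.453 -0.487  0.031] [ 0.557 -0.426  0.042]
scene blue [466. 219.] 407 [0.475 0.585 0.064] [0.426 0.566 0.012] [0.524 0.599 0.103]
scene blue [405. 329.] 515 [0.908 0.367 0.105] [0.876 0.348 0.019] [0.919 0.398 0.138]
scene black [466. 272.] 143 [0.679 0.569 0.048] [0.663 0.541 0.044] [0.694 0.599 0.052]
scene pur
[... 1655 characters left out ...]
3 [0.449 0.592 0.1  ] [0.423 0.577 0.096] [0.504 0.6   0.103]
side black [324. 151.] 49 [ 0.498 -0.431  0.011] [ 0.448 -0.458  0.003] [ 0.56  -0.414  0.017]
side black [240. 205.] 99 [0.792 0.091 0.084] [0.772 0.056 0.072] [0.81  0.108 0.089]
side black [317. 206.] 254 [ 0.506 -0.013  0.004] [ 0.429 -0.043 -0.003] [0.592 0.008 0.029]
side black [249. 312.] 132 [0.677 0.572 0.046] [0.662 0.541 0.041] [0.693 0.598 0.052]
side purple [370. 161.] 80 [ 0.28  -0.367  0.003] [ 0.252 -0.396 -0.004] [ 0.316 -0.347  0.01 ]
side purple [373. 249.] 182 [0.288 0.227 0.003] [ 0.262  0.193 -0.005] [0.319 0.272 0.009]
side purple [378. 306.] 640 [0.282 0.541 0.005] [ 0.253  0.416 -0.001] [0.315 0.585 0.106]
```

View pics/crop.png

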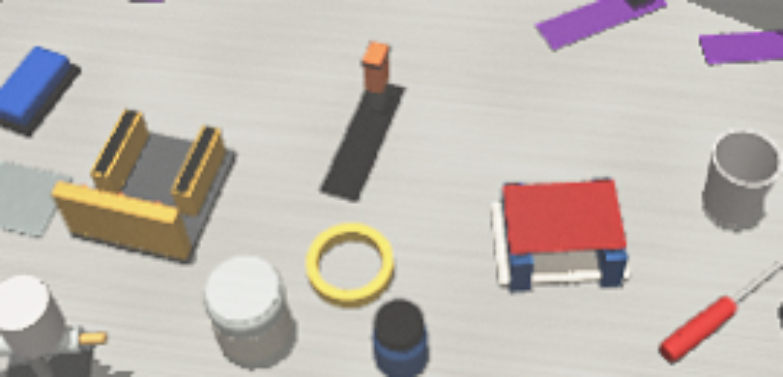

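>>> carry_out --pt "0.04 -0.04 0.05 3 -1" --pt "0.08 -0.08 0.05 6 -1" --pt "0.12 -0.12 0.05 9 -1" --pt "0.16 -0.16 0.05 12 -1" --pt "0.19 -0.19 0.05 15 -1" --pt "0.22 -0.22 0.05 18 -1" --pt "0.25 -0.25 0.05 21 -1" --pt "0.28 -0.28 0.05 24 -1" --pt "0.31 -0.31 0.05 24 -1" --pt "0.34 -0.34 0.05 24 -1" --pt "0.355 -0.353 0.05 24 -1" --pt "0.355 -0.353 0.05 24 -1" --pt "0.355 -0.353 0.05 24 -1" --pt "0.355 -0.353 0.05 24 -1" --pt "0.355 -0.353 0.05 24 -1"

```text
time_s: 1.65
tool_pos: [0.6195, 0.2421, 0.4549]
tool_rot: [-180.0, -0.0, 90.1]
force: [-0.5, -0.2, -0.0]
grip_width: 0.087
```

```bash
cat > snap.py <<'E'
from h import *
import sys
n,cam=sys.argv[1],sys.argv[2:]
d={}
for k in cam:
    o=env.get_obs();p,z=env.read_camera(k);d[k]=(p,z,env.get_calibration(k),o)
    cv2.imwrite(f"pics/{k}_{n}.png",p[:,:,::-1])
pickle.dump(d,open(f"s_{n}.pkl","wb"));print(o["time_s"],o["tool_pos"],o["tool_rot"],o["force"],o["grip_width"])
E
python3 snap.py 1 wrist
```

```text
1.65 [0.61951104 0.2420857  0.45489277] [-1.79981824e+02 -4.95733362e-02  9.00613439e+01] [-0.50071962 -0.19700205 -0.00804324] 0.08697679603036151
```

View pics/wrist_1.png

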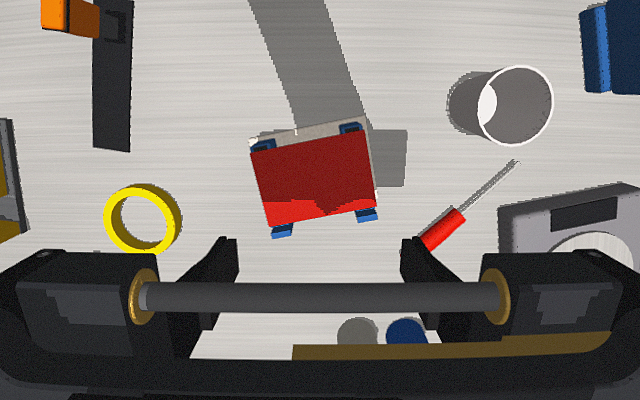

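Wrist view: panel quad at (250–377, 130–225), its front edge towards the top with blue rail fronts at (262,144) and (349,127). The lifter is partly visible at the top left. Next, the cure stand.

>>> carry_out --pt "0 -0.04 0 0 -1" --pt "0 -0.09 0 0 -1" --pt "0 -0.14 0 0 -1" --pt "0 -0.19 0 0 -1" --pt "0 -0.24 0 0 -1" --pt "0 -0.29 0 0 -1" --pt "0 -0.34 0 0 -1" --pt "0 -0.39 0 0 -1" --pt "0 -0.43 0 0 -1" --pt "0 -0.45 0 0 -1" --pt "0 -0.46 0 0 -1" --pt "0 -0.46 0 0 -1" --pt "0 -0.46 0 0 -1" --pt "0 -0.46 0 0 -1"

```text
time_s: 3.1
tool_pos: [0.6212, -0.2172, 0.4548]
tool_rot: [180.0, -0.1, 90.1]
force: [-0.0, -0.5, 0.8]
grip_width: 0.087
```

```bash
python3 snap.py 2 wrist
```

```text
3.1 [ 0.62118692 -0.21720513  0.45482212] [ 1.79980950e+02 -7.78642519e-02  9.00974096e+01] [-0.03952444 -0.46397287  0.77883515] 0.08697827658375107
```

View pics/wrist_2.png

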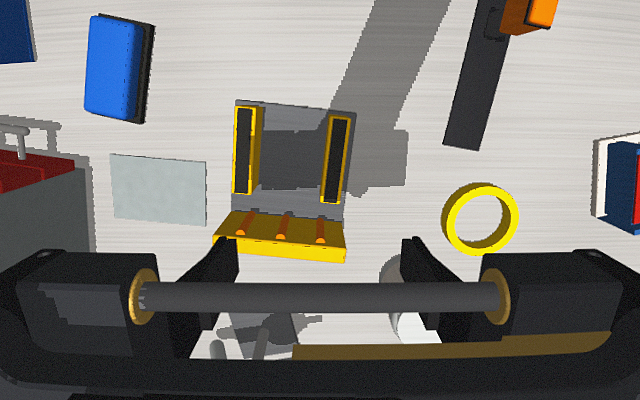

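>>> carry_out --pt "-0.02 0.04 0 -3 -1" --pt "-0.05 0.08 0 -7 -1" --pt "-0.08 0.12 0 -11 -1" --pt "-0.11 0.16 0 -15 -1" --pt "-0.14 0.2 0 -17 -1" --pt "-0.16 0.22 0 -17 -1" --pt "-0.17 0.225 0 -17 -1" --pt "-0.17 0.225 0 -17 -1" --pt "-0.17 0.225 0 -17 -1" --pt "-0.17 0.225 0 -17 -1"

```text
time_s: 4.15
tool_pos: [0.4513, 0.004, 0.4548]
tool_rot: [180.0, 0.0, 72.8]
force: [-0.1, 0.5, 0.3]
grip_width: 0.0875
```

```bash
python3 snap.py 3 wrist
```

```text
4.15 [0.45132798 0.00399081 0.454756  ] [1.79979227e+02 1.71805626e-02 7.27516268e+01] [-0.104224    0.51918457  0.29097869] 0.08749529414714405
```

View pics/wrist_3.png

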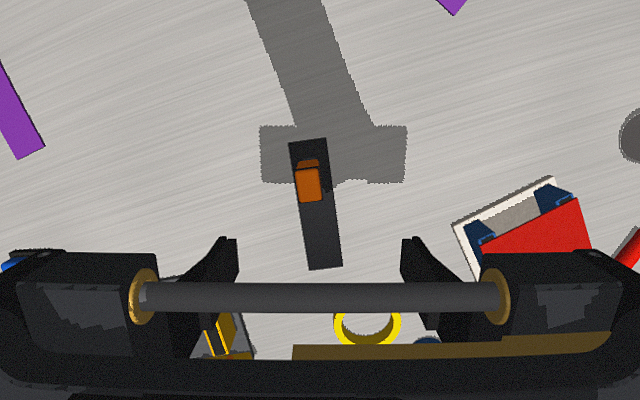

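Close view: the orange grip top is at (308,184) on a black blade with corners (289,142), (325,138), (342,266) and (308,270), so this is the right lifter. Yellow rails in the second view: (247,150) and (336,160).

```bash
cat >> h.py <<'E'
def rectfit(mask,c,z,o,close=5):
    m=cv2.morphologyEx(mask.astype(np.uint8),cv2.MORPH_CLOSE,np.ones((close,close),np.uint8))
    n,l,st,ct=cv2.connectedComponentsWithStats(m);i=1+np.argmax(st[1:,4]);
    cs,_=cv2.findContours((l==i).astype(np.uint8),cv2.RETR_EXTERNAL,cv2.CHAIN_APPROX_NONE)
    P=onplane(cs[0].reshape(-1,2),c,z,o)[:,:2]
    (cx,cy),(w,h),a=cv2.minAreaRect((P*1000).astype(np.float32))
    return np.array([cx,cy,w,h,a]),ct[i]
def win(m,u0,v0,u1,v1):
    q=np.zeros_like(m);q[v0:v1,u0:u1]=m[v0:v1,u0:u1];return q
E
python3 - <<'E'
from h import *
p,z,c,o=pickle.load(open("s_1.pkl","rb"))["wrist"]
m=masks(p);print("panel top",rectfit(win(m["red"],240,100,390,235),c,.064,o))
P=cloud(z,c,o);print("panel z",np.nanmedian(P[150:190,280:350,2]))
b=win(m["blue"],240,110,390,240);n,l,st,ct=cv2.connectedComponentsWithStats(b.astype(np.uint8))
for i in range(1,n):
    if st[i,4]>15:print("blue",ct[i],st[i],np.nanmedian(P[l==i],0).round(4),np.nanpercentile(P[l==i],[3,97],0).round(3))
print("bench",np.nanmedian(P[20:60,150:220,2]))
p,z,c,o=pickle.load(open("s_2.pkl","rb"))["wrist"]
m=masks(p);P=cloud(z,c,o)
for w in [(225,95,268,202),(318,105,358,208)]:
    M=win(m["yellow"]|m["black"],*w)&(abs(P[...,2]-.06)<.006)
    print("rail",rectfit(M,c,.06,o),M.sum(),np.nanmedian(P[M],0))
M=win(np.ones((400,640),bool),200,200,360,270)&(abs(P[...,2]-.096)<.005)&m["yellow"]
print("heater top",rectfit(M,c,.096,o),M.sum())
p,z,c,o=pickle.load(open("s_3.pkl","rb"))["wrist"]
m=masks(p);P=cloud(z,c,o)
M=win(m["orange"]|(P[...,2]>.095),285,150,330,215)&(abs(P[...,2]-.105)<.006)
print("grip top",rectfit(M,c,.105,o),M.sum(),np.nanmedian(P[M],0))
h=hsv(p);
M=win((h[...,2]<75),270,120,360,285);
print("blade",rectfit(M,c,.004,o,15),M.sum())
cv2.imwrite("pics/bm.png",np.where(M,255,0).astype(np.uint8)[100:300,250:400])
E
```

```text
panel top (array([629.45214844, 235.44268799,  89.95140839, 128.79307556,
        11.51636028]), array([314.6266851 , 178.09839843]))
panel z 0.06401737334031965
blue [349.32539683 126.44444444] [340 122  22  12 126] [0.5699 0.2741 0.0587] [[0.567 0.265 0.033]
 [0.576 0.287 0.061]]
blue [264.73154362 144.1409396 ] [250 139  26  13 149] [0.5905 0.1819 0.056 ] [[0.588 0.165 0.021]
 [0.596 0.187 0.061]]
blue [366.0125523  214.70711297] [355 207  23  16 239] [0.6721 0.2965 0.0646] [[0.665 0.286 0.049]
 [0.679 0.307 0.067]]
blue [281.45748988 230.53441296] [271 223  22  16 247] [0.6925 0.1959 0.0637] [[0.686 0.185 0.045]
 [0.699 0.207 0.067]]
bench 0.0001997018076027035
rail (array([ 599.59716797, -303.08340454,   24.9280777 ,   99.37030792,
         83.75474548]), array([243.56201349, 149.20861443])) 1866 [ 0.5958804  -0.30267102  0.06022678]
rail (array([ 610.48474121, -201.18087769,   24.04699707,   99.90873718,
         83.66945648]), array([334.36251343, 158.85767991])) 1833 [ 0.60720929 -0.20082597  0.06013476]
heater top (array([ 700.9197998 , -262.60610962,  148.26997375,   21.55990601,
         83.75895691]), array([286.71342383, 248.51181498])) 1962
grip top (array([453.15429688,  -9.90492439,  25.66016006,  35.62672424,
        80.69238281]), array([307.69976905, 184.5669746 ])) 857 [ 0.45308684 -0.00997708  0.10464836]
blade (array([520.94610596, -26.18685913, 130.01902771, 212.18257141,
        72.81189728]), array([317.12766924, 211.71944571])) 3995
```

View pics/bm.png

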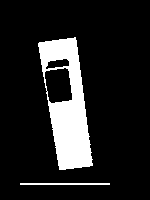

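```bash
python3 - <<'E'
from h import *
p,z,c,o=pickle.load(open("s_3.pkl","rb"))["wrist"]
h=hsv(p);M=win((h[...,2]<75),270,120,360,280)|win(masks(p)["orange"],285,165,330,210)
print("blade",rectfit(M,c,.004,o,9))
o0,d=pickle.load(open("d0.pkl","rb"))
for n in ("scene","side"):
    p,z,c=d[n];P=cloud(z,c);m=masks(p)
    r=m["red"]&(abs(P[...,2]-.064)<.006)&(P[...,0]<.75)&(abs(P[...,1]-.24)<.15)
    print(n,"panel",rectfit(r,c,.064,None))
    r=(abs(P[...,2]-.105)<.008)&(abs(P[...,0]-.453)<.04)&(abs(P[...,1])<.04)
    print(n,"grip",rectfit(r,c,.105,None),r.sum())
    h=hsv(p);r=(h[...,2]<75)&(abs(P[...,2]-.004)<.012)&(P[...,0]>.4)&(P[...,0]<.63)&(abs(P[...,1])<.07)
    print(n,"blade",rectfit(r,c,.004,None,9),r.sum())
    r=(abs(P[...,2]-.06)<.006)&(abs(P[...,0]-.605)<.07)&(abs(P[...,1]+.25)<.08)
    q=P[r];print(n,"cure rails mean",(np.nanpercentile(q,2,0)+np.nanpercentile(q,98,0))/2)
E
```

```text
blade (array([510.56381226, -19.26028442,  49.5003891 , 184.12168884,
        80.82362366]), array([315.90475185, 202.20168955]))
scene panel (array([627.98754883, 237.93286133,  89.29590607, 128.42967224,
        11.17824745]), array([363.87010078, 244.41769317]))
scene grip (array([458.03131104,  -6.41201401,  25.18842316,  39.22762299,
        79.25717926]), array([298.77777778, 188.93650794])) 63
scene blade (array([509.84539795, -15.46415329,  46.05371857, 178.73960876,
        80.66697693]), array([294.46868251, 219.07775378])) 318
scene cure rails mean [ 0.6055156  -0.24728893  0.05916955]
side panel (array([627.53588867, 240.6489563 ,  88.07806396, 126.10733032,
        11.70221424]), array([278.02264808, 237.17770035]))
side grip (array([454.02984619,   1.16853714,  34.0296936 ,  33.63323593,
        76.42316437]), array([329.5106383 , 188.82978723])) 46
side blade (array([510.29391479, -14.93600082,  41.54636765, 176.29553223,
        80.87165833]), array([316.28623188, 206.82971014])) 269
side cure rails mean [ 0.60306556 -0.24518809  0.05930864]
```

>>> carry_out --pt "0.002 -0.0125 -0.03 4 -1" --pt "0.002 -0.0125 -0.07 8 -1" --pt "0.002 -0.0125 -0.11 8 -1" --pt "0.002 -0.0125 -0.15 8 -1" --pt "0.002 -0.0125 -0.18 8 -1" --pt "0.002 -0.0125 -0.2 8 -1" --pt "0.002 -0.0125 -0.21 8 -1" --pt "0.002 -0.0125 -0.216 8 -1" --pt "0.002 -0.0125 -0.216 8 -1" --pt "0.002 -0.0125 -0.216 8 -1"

```text
time_s: 5.2
tool_pos: [0.4532, -0.0074, 0.2397]
tool_rot: [179.9, -0.0, 80.9]
force: [-0.2, -0.4, 0.1]
grip_width: 0.0872
```

>>> carry_out --pt "0 0 0 0 1" --pt "0 0 0 0 1" --pt "0 0 0 0 1" --pt "0 0 0 0 1" --pt "0 0 0 0 1" --pt "0 0 0 0 1" --pt "0 0 0 0 1" --pt "0 0 0 0 1" --pt "0 0 0 0 1" --pt "0 0 0 0 1" --grip_force 50

```text
time_s: 6.2
tool_pos: [0.4524, -0.0073, 0.2386]
tool_rot: [-180.0, 0.0, 80.9]
force: [-0.3, -0.8, -1.2]
grip_width: 0.0237
```

```bash
python3 snap.py 4 wrist
```

```text
6.2 [ 0.45238199 -0.00728843  0.23857619] [-1.79977727e+02  7.88381761e-03  8.08858835e+01] [-0.29971844 -0.83651368 -1.16307504] 0.023735771944636278
```

View pics/wrist_4.png

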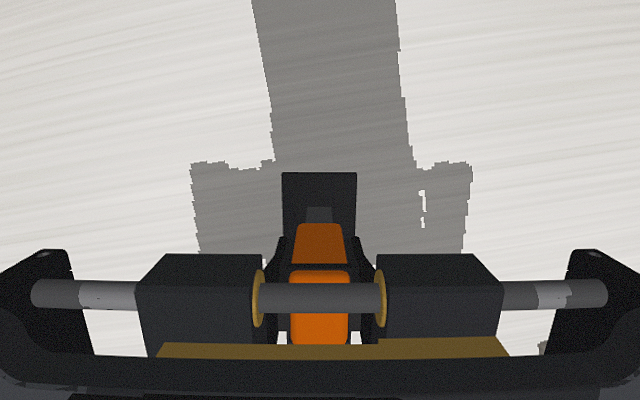

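>>> carry_out --pt "0 0 0.01 0 1" --pt "0 0 0.02 0 1" --pt "-0.005 0.0 0.03 0 1" --pt "-0.01 0.02 0.03 2 1" --pt "-0.018 0.04 0.03 5 1" --pt "-0.025 0.06 0.03 8 1" --pt "-0.027 0.08 0.03 11 1" --pt "-0.03 0.1 0.03 14 1" --pt "-0.033 0.12 0.03 17 1" --pt "-0.036 0.14 0.03 20 1" --pt "-0.039 0.16 0.03 20.6 1" --pt "-0.042 0.18 0.03 20.6 1" --pt "-0.042 0.195 0.03 20.6 1" --pt "-0.042 0.201 0.03 20.6 1" --pt "-0.042 0.201 0.03 20.6 1" --pt "-0.042 0.201 0.03 20.6 1" --pt "-0.042 0.201 0.03 20.6 1"

```text
time_s: 7.95
tool_pos: [0.4108, 0.1928, 0.2687]
tool_rot: [-180.0, 0.0, 101.4]
force: [0.0, -1.0, -3.0]
grip_width: 0.0236
```

```bash
python3 snap.py 5 scene side wrist; python3 - <<'E'
from h import *
d=pickle.load(open("s_5.pkl","rb"))
ims=[d["scene"][0][130:300,250:450],d["side"][0][130:300,210:410]]
cv2.imwrite("pics/c5.png",np.hstack([cv2.resize(i[:,:,::-1],(400,340),interpolation=cv2.INTER_CUBIC) for i in ims]))
E
```

```text
8.05 [0.41070584 0.19297442 0.26876048] [-1.79995831e+02  6.43562871e-03  1.01408738e+02] [-0.68314843 -0.27909146 -2.70288239] 0.0238570723527935
```

View pics/c5.png

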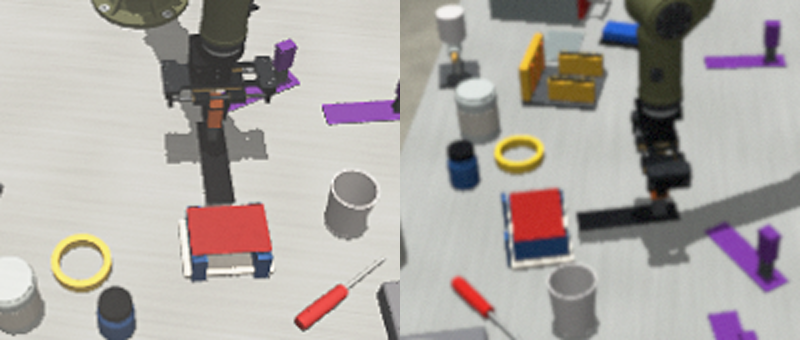

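View pics/wrist_5.png

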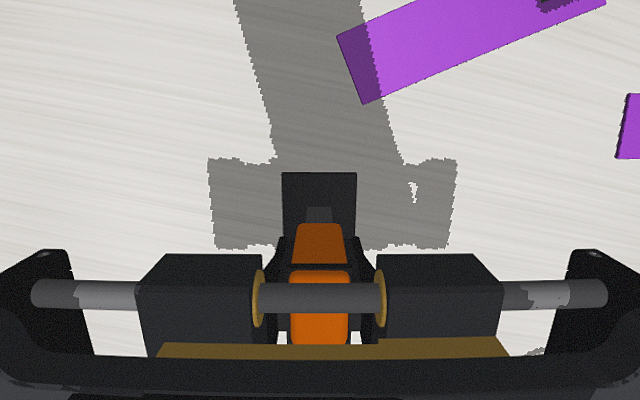

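Lifter held; blade pointing at the channel (left pane, blade (215,170) to the panel front (230,205)). Measure its line and height.

```bash
python3 - <<'E'
from h import *
d=pickle.load(open("s_5.pkl","rb"))
for n in ("scene","side"):
    p,z,c,o=d[n];P=cloud(z,c);h=hsv(p);m=masks(p)
    M=(h[...,2]<85)&(h[...,1]<120)&(P[...,2]>.018)&(P[...,2]<.05)&(P[...,0]>.44)&(P[...,0]<.567)&(P[...,1]>.15)&(P[...,1]<.27)
    q=P[M];hd=np.deg2rad(11.5);e=np.array([np.cos(hd),np.sin(hd)]);s=q[:,:2]@e
    print(n,M.sum(),"z slope",np.polyfit(s-s.mean(),q[:,2],1),"rect",rectfit(M,c,.034,None,9))
    r,_=rectfit(M,c,.034,None,9)
    C=r[:2]/1000;print("line lateral minus panel", (C-[.6285,.238])@[-e[1],e[0]])
    rp=m["red"]&(abs(P[...,2]-.064)<.006)&(P[...,0]<.75)&(abs(P[...,1]-.24)<.15)
    print("panel",rectfit(rp,c,.064,None)[0], (C-rectfit(rp,c,.064,None)[0][:2]/1000)@[-e[1],e[0]])
E
```

```text
scene 368 z slope [-0.0051354  0.034339 ] rect (array([497.41357422, 211.2162323 , 124.94622803,  47.29191971,
        10.70670509]), array([357.99191375, 217.66307278]))
line lateral minus panel -0.00011164571410577266
panel [627.98754883 237.93286133  89.29590607 128.42967224  11.17824745] -0.00014802120252641035
side 303 z slope [0.00161506 0.03304942] rect (array([496.57012939, 213.82189941, 119.99501801,  51.12497711,
        11.24268246]), array([315.41639344, 239.0852459 ]))
line lateral minus panel 0.0026098677155728775
panel [627.82000732 240.67999268  88.03350067 126.27702332  11.37074566] -0.00015189205081738206
```

Lateral offset 0 mm in both views and the blade is level, so insert along 11.4°.

>>> carry_out --pt "0.01 0.002 0 0 1" --pt "0.022 0.0044 0 0 1" --pt "0.034 0.0069 0 0 1" --pt "0.046 0.0093 0 0 1" --pt "0.058 0.0117 0 0 1" --pt "0.07 0.0141 0 0 1" --pt "0.082 0.0165 0 0 1" --pt "0.094 0.019 0 0 1" --pt "0.106 0.0214 0 0 1" --pt "0.116 0.0234 0 0 1" --pt "0.1225 0.0247 0 0 1" --pt "0.1225 0.0247 0 0 1" --pt "0.1225 0.0247 0 0 1" --pt "0.1225 0.0247 0 0 1"

```text
time_s: 9.5
tool_pos: [0.5326, 0.2185, 0.2687]
tool_rot: [-180.0, -0.0, 101.5]
force: [-0.3, -0.7, -2.8]
grip_width: 0.024
```

```bash
python3 snap.py 6 scene side; python3 - <<'E'
from h import *
d=pickle.load(open("s_6.pkl","rb"))
ims=[d["scene"][0][130:300,250:450],d["side"][0][130:300,210:410]]
cv2.imwrite("pics/c6.png",np.hstack([cv2.resize(i[:,:,::-1],(400,340),interpolation=cv2.INTER_CUBIC) for i in ims]))
for n in ("scene","side"):
    p,z,c,o=d[n];P=cloud(z,c);m=masks(p)
    rp=m["red"]&(abs(P[...,2]-.064)<.006)&(P[...,0]<.75)&(abs(P[...,1]-.24)<.15)
    print("panel",rectfit(rp,c,.064,None)[0])
E
```

```text
9.55 [0.53259357 0.2184897  0.26877614] [-1.79979540e+02 -5.99536055e-03  1.01508517e+02] [-0.12266342  0.93795427 -1.4431198 ] 0.023987400179574677
panel [629.04052734 237.77758789  90.15527344 128.32296753  11.86550426]
panel [628.28399658 240.9005127   90.25563812 126.29652405  11.70221424]
```

View pics/c6.png

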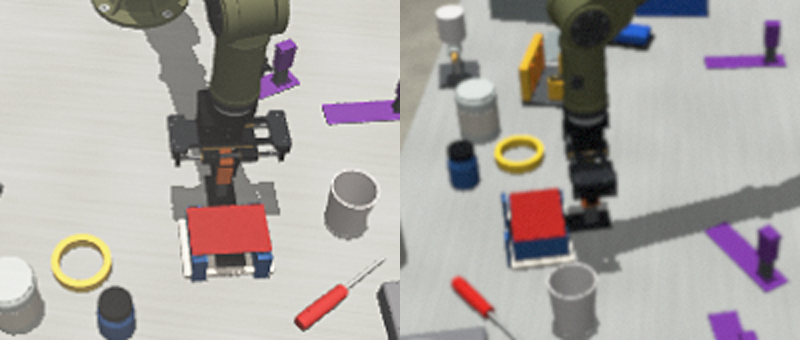

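Blade is under the panel with its tip showing through the back, and the panel hasn't moved. Raise gently.

>>> carry_out --pt "0 0 0.004 0 1" --pt "0 0 0.009 0 1" --pt "0 0 0.014 0 1" --pt "0 0 0.018 0 1" --pt "0 0 0.02 0 1" --pt "0 0 0.021 0 1" --pt "0 0 0.022 0 1" --pt "0 0 0.0225 0 1" --pt "0 0 0.023 0 1" --pt "0 0 0.0235 0 1" --pt "0 0 0.024 0 1" --pt "0 0 0.0243 0 1" --pt "0 0 0.0246 0 1" --pt "0 0 0.0249 0 1" --pt "0 0 0.0252 0 1" --pt "0 0 0.0255 0 1" --pt "0 0 0.0258 0 1" --pt "0 0 0.0261 0 1" --pt "0 0 0.0264 0 1" --pt "0 0 0.0267 0 1"

```text
time_s: 11.6
tool_pos: [0.5329, 0.2184, 0.2952]
tool_rot: [-180.0, 0.0, 101.5]
force: [0.1, -0.2, -3.8]
grip_width: 0.024
```

>>> carry_out --pt "0 0 0.0003 0 1" --pt "0 0 0.0006 0 1" --pt "0 0 0.0009 0 1" --pt "0 0 0.0012 0 1" --pt "0 0 0.0015 0 1" --pt "0 0 0.0018 0 1" --pt "0 0 0.0022 0 1" --pt "0 0 0.0026 0 1" --pt "0 0 0.003 0 1" --pt "0 0 0.0035 0 1" --pt "0 0 0.004 0 1" --pt "0 0 0.0045 0 1" --pt "0 0 0.005 0 1" --pt "0 0 0.006 0 1" --pt "0 0 0.007 0 1" --pt "0 0 0.008 0 1" --pt "0 0 0.009 0 1" --pt "0 0 0.01 0 1" --pt "0 0 0.01 0 1"

```text
time_s: 13.5
tool_pos: [0.5331, 0.2185, 0.3057]
tool_rot: [180.0, -0.0, 101.5]
force: [-0.2, -0.5, -3.8]
grip_width: 0.0238
```

```bash
python3 snap.py 7 scene side; python3 - <<'E'
from h import *
d=pickle.load(open("s_7.pkl","rb"))
ims=[d["scene"][0][130:300,250:450],d["side"][0][130:300,210:410]]
cv2.imwrite("pics/c7.png",np.hstack([cv2.resize(i[:,:,::-1],(400,340),interpolation=cv2.INTER_CUBIC) for i in ims]))
for n in ("scene","side"):
    p,z,c,o=d[n];P=cloud(z,c);m=masks(p)
    rp=m["red"]&(P[...,2]>.055)&(P[...,2]<.1)&(P[...,0]<.75)&(abs(P[...,1]-.24)<.15)
    q=P[rp];A=np.c_[q[:,:2]-q[:,:2].mean(0),np.ones(len(q))];k=np.linalg.lstsq(A,q[:,2],rcond=None)[0]
    print("panel",rectfit(rp,c,k[2],None)[0],"plane",k)
E
```

```text
13.55 [0.53307471 0.21850128 0.30559589] [ 1.79986423e+02 -8.07191828e-03  1.01489948e+02] [ 0.76634731 -0.51489517 -4.56463521] 0.02391064433500138
panel [628.96435547 237.96257019  89.25250244 128.11753845  11.56618404] plane [-0.00099603 -0.005574    0.07490633]
panel [626.82122803 241.58761597  92.53184509 131.73124695   8.38275623] plane [0.00428216 0.00144043 0.07383986]
```

View pics/c7.png

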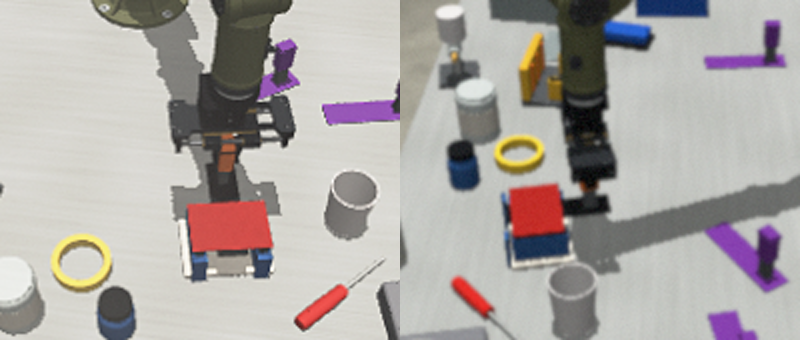

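Panel level at 75 mm. Raise and carry with smooth ramps.

>>> carry_out --pt "0 0 0.002 0 1" --pt "0 0 0.005 0 1" --pt "0 0 0.009 0 1" --pt "0 0 0.014 0 1" --pt "0 0 0.019 0 1" --pt "0 0 0.024 0 1" --pt "0 0 0.029 0 1" --pt "0 0 0.034 0 1" --pt "0 0 0.039 0 1" --pt "0 0 0.044 0 1" --pt "0 0 0.049 0 1" --pt "0 0 0.054 0 1" --pt "0 0 0.058 0 1" --pt "0 0 0.061 0 1" --pt "0 0 0.063 0 1" --pt "0 0 0.064 0 1" --pt "0 0 0.064 0 1"

```text
time_s: 15.3
tool_pos: [0.533, 0.2185, 0.3695]
tool_rot: [-180.0, -0.0, 101.5]
force: [0.6, 0.3, -4.1]
grip_width: 0.0235
```

>>> carry_out --pt "0 -0.002 0 0 1" --pt "0 -0.006 0 0 1" --pt "-0.001 -0.012 0 0 1" --pt "-0.001 -0.02 0 -0.5 1" --pt "-0.002 -0.03 0 -1 1" --pt "-0.002 -0.042 0 -1.5 1" --pt "-0.003 -0.056 0 -2 1" --pt "-0.004 -0.072 0 -2.7 1" --pt "-0.005 -0.089 0 -3.4 1" --pt "-0.006 -0.106 0 -4.1 1" --pt "-0.007 -0.123 0 -4.8 1" --pt "-0.008 -0.14 0 -5.5 1" --pt "-0.009 -0.157 0 -6.2 1" --pt "-0.01 -0.173 0 -6.9 1" --pt "-0.011 -0.187 0 -7.5 1" --pt "-0.011 -0.199 0 -8 1" --pt "-0.012 -0.209 0 -8.4 1" --pt "-0.012 -0.216 0 -8.7 1" --pt "-0.013 -0.22 0 -8.9 1" --pt "-0.013 -0.222 0 -9 1"

```text
time_s: 17.3
tool_pos: [0.52, -0.0036, 0.3695]
tool_rot: [-180.0, -0.0, 92.5]
force: [0.3, 0.5, -3.8]
grip_width: 0.0236
```

>>> carry_out --pt "0 -0.002 0 0 1" --pt "0 -0.006 0 0 1" --pt "-0.001 -0.012 0 0 1" --pt "-0.001 -0.02 0 -0.5 1" --pt "-0.002 -0.03 0 -1 1" --pt "-0.002 -0.042 0 -1.5 1" --pt "-0.003 -0.056 0 -2 1" --pt "-0.004 -0.072 0 -2.7 1" --pt "-0.005 -0.089 0 -3.4 1" --pt "-0.006 -0.106 0 -4.1 1" --pt "-0.007 -0.123 0 -4.8 1" --pt "-0.008 -0.14 0 -5.5 1" --pt "-0.009 -0.157 0 -6.2 1" --pt "-0.01 -0.174 0 -6.9 1" --pt "-0.011 -0.19 0 -7.5 1" --pt "-0.011 -0.204 0 -8 1" --pt "-0.012 -0.216 0 -8.4 1" --pt "-0.012 -0.225 0 -8.6 1" --pt "-0.013 -0.231 0 -8.7 1" --pt "-0.013 -0.234 0 -8.8 1"

```text
time_s: 19.3
tool_pos: [0.5069, -0.238, 0.3694]
tool_rot: [-180.0, -0.0, 83.7]
force: [-0.2, -0.0, -4.3]
grip_width: 0.0236
```

```bash
python3 snap.py 8 scene side; cat > an.py <<'E'
from h import *
import sys
d=pickle.load(open(f"s_{sys.argv[1]}.pkl","rb"))
ims=[d["scene"][0][130:300,140:340],d["side"][0][100:270,210:410]]
cv2.imwrite(f"pics/c{sys.argv[1]}.png",np.hstack([cv2.resize(i[:,:,::-1],(400,340),interpolation=cv2.INTER_CUBIC) for i in ims]))
for n in ("scene","side"):
    p,z,c,o=d[n];P=cloud(z,c);m=masks(p)
    rp=m["red"]&(P[...,2]>.04)&(P[...,2]<.17)&(P[...,0]<.72)&(abs(P[...,1]+.25)<.1)
    q=P[rp];A=np.c_[q[:,:2]-q[:,:2].mean(0),np.ones(len(q))];k=np.linalg.lstsq(A,q[:,2],rcond=None)[0]
    M=masks(p)["yellow"]&(abs(P[...,2]-.096)<.005)&(P[...,0]>.65)&(P[...,1]<-.15)
    print(n,"panel",rectfit(rp,c,k[2],None)[0],"plane",k,"heater",rectfit(M,c,.096,None)[0] if M.sum()>20 else M.sum())
E
python3 an.py 8
```

```text
19.35 [ 0.50696775 -0.23806411  0.36944449] [-1.79996698e+02  5.73005851e-03  8.36598794e+01] [ 0.08793132  0.09669257 -3.44884303] 0.02369450060396243
scene panel [ 602.27587891 -247.45036316  127.00068665   88.01826477   83.64806366] plane [-6.04170162e-05 -1.78743545e-03  1.38681967e-01] heater [ 702.71533203 -258.16760254  148.01742554   20.05019951   83.97764587]
side panel [ 602.84790039 -247.06143188  130.98252869   92.97011566   81.8286438 ] plane [-0.00128782  0.00395433  0.13846467] heater [ 700.49102783 -252.42071533  150.46875      21.8052063    82.6882019 ]
```

View pics/c8.png

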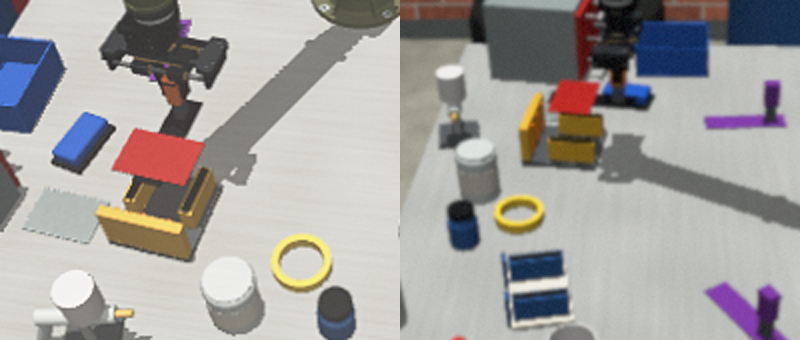

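Panel is square above the yellow rails, about 3 mm short in x. Correct that and lower.

>>> carry_out --pt "0.001 0 -0.002 0 1" --pt "0.002 0.001 -0.005 0 1" --pt "0.003 0.001 -0.009 0 1" --pt "0.003 0.001 -0.014 0 1" --pt "0.003 0.001 -0.019 0 1" --pt "0.003 0.001 -0.024 0 1" --pt "0.003 0.001 -0.029 0 1" --pt "0.003 0.001 -0.034 0 1" --pt "0.003 0.001 -0.039 0 1" --pt "0.003 0.001 -0.044 0 1" --pt "0.003 0.001 -0.049 0 1" --pt "0.003 0.001 -0.054 0 1" --pt "0.003 0.001 -0.058 0 1" --pt "0.003 0.001 -0.061 0 1" --pt "0.003 0.001 -0.064 0 1" --pt "0.003 0.001 -0.066 0 1" --pt "0.003 0.001 -0.067 0 1" --pt "0.003 0.001 -0.067 0 1" --pt "0.003 0.001 -0.067 0 1"

```text
time_s: 21.3
tool_pos: [0.5101, -0.2365, 0.3027]
tool_rot: [180.0, -0.0, 83.7]
force: [0.3, 0.6, -4.5]
grip_width: 0.0238
```

```bash
python3 snap.py 9 scene side; python3 an.py 9
```

```text
21.35 [ 0.51011117 -0.23655321  0.3027137 ] [ 1.79971470e+02 -1.85226852e-03  8.36884822e+01] [-0.64316846 -0.4775511  -3.73199707] 0.02376190593921769
scene panel [ 605.75415039 -245.84066772  128.95921326   88.03314209   83.74819946] plane [-0.00094259  0.00279829  0.07190673] heater [ 703.9296875  -258.2878418   148.02008057   22.45797157   84.05084229]
side panel [ 605.66693115 -243.51968384  124.77626801   93.75489044   81.34599304] plane [-0.00197128  0.01414613  0.07155804] heater [ 700.68798828 -252.44146729  150.25991821   21.12848854   84.36300659]
```

View pics/c9.png

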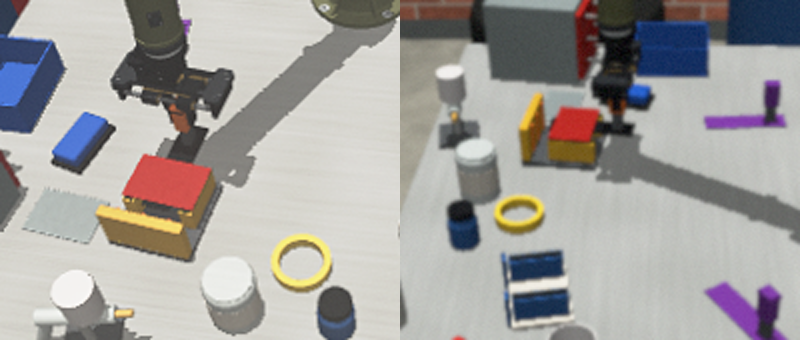

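Within about 2 mm of the seat, hovering roughly 7 mm up. Slow set-down.

>>> carry_out --pt "0 0 -0.001 0 1" --pt "0 0 -0.002 0 1" --pt "0 0 -0.003 0 1" --pt "0 0 -0.004 0 1" --pt "0 0 -0.0045 0 1" --pt "0 0 -0.005 0 1" --pt "0 0 -0.0055 0 1" --pt "0 0 -0.0058 0 1" --pt "0 0 -0.0061 0 1" --pt "0 0 -0.0064 0 1" --pt "0 0 -0.0067 0 1" --pt "0 0 -0.007 0 1" --pt "0 0 -0.0073 0 1" --pt "0 0 -0.0076 0 1" --pt "0 0 -0.0079 0 1" --pt "0 0 -0.0082 0 1" --pt "0 0 -0.0085 0 1" --pt "0 0 -0.0088 0 1" --pt "0 0 -0.0091 0 1" --pt "0 0 -0.0094 0 1"

```text
time_s: 23.4
tool_pos: [0.5101, -0.2365, 0.2931]
tool_rot: [180.0, -0.0, 83.7]
force: [-0.1, -0.1, -2.6]
grip_width: 0.0239
```

>>> carry_out --pt "0 0 -0.0004 0 1" --pt "0 0 -0.0008 0 1" --pt "0 0 -0.0012 0 1" --pt "0 0 -0.0016 0 1" --pt "0 0 -0.0021 0 1" --pt "0 0 -0.0028 0 1" --pt "0 0 -0.004 0 1" --pt "0 0 -0.006 0 1" --pt "0 0 -0.009 0 1" --pt "0 0 -0.012 0 1" --pt "0 0 -0.015 0 1" --pt "0 0 -0.018 0 1" --pt "0 0 -0.021 0 1" --pt "0 0 -0.023 0 1" --pt "0 0 -0.023 0 1" --pt "0 0 -0.023 0 1"

```text
time_s: 25.0
tool_pos: [0.5101, -0.2365, 0.2701]
tool_rot: [180.0, -0.0, 83.7]
force: [-0.0, 0.6, -2.7]
grip_width: 0.0233
```

```bash
python3 snap.py 10 scene side; python3 an.py 10
```

```text
25.05 [ 0.51009227 -0.23656341  0.27019104] [ 1.79984829e+02 -3.62841464e-06  8.36893287e+01] [-0.33400386 -0.06351765 -2.79215832] 0.02368314537300198
scene panel [ 605.30175781 -245.45510864  128.49838257   88.3789444    84.06237793] plane [0.00031433 0.00227695 0.06383672] heater [ 702.89099121 -258.20318604  148.00938416   20.49162483   83.78787994]
side panel [ 607.13684082 -249.35009766  132.60040283   90.19737244   86.05387878] plane [-0.08556638  0.0719423   0.06439381] heater [ 700.00817871 -256.17953491  142.88911438   21.80608749   82.69070435]
```

View pics/c10.png

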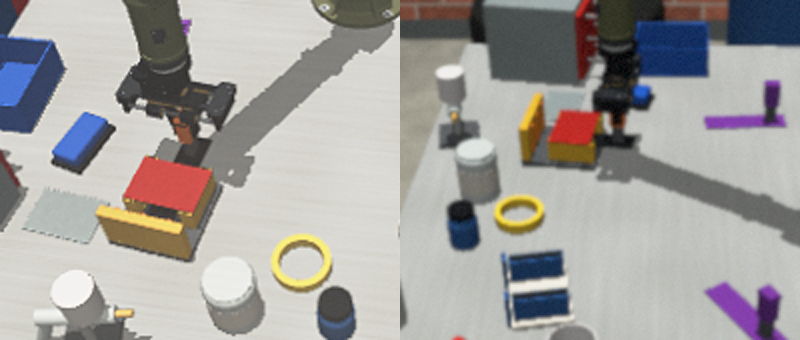

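Panel rests on the rails and the force is back to the lifter weight alone. Withdraw along the channel.

>>> carry_out --pt "-0.005 0.0005 0 0 1" --pt "-0.013 0.0014 0 0 1" --pt "-0.024 0.0026 0 0 1" --pt "-0.036 0.004 0 0 1" --pt "-0.048 0.0053 0 0 1" --pt "-0.06 0.0066 0 0 1" --pt "-0.072 0.0079 0 0 1" --pt "-0.084 0.0092 0 0 1" --pt "-0.096 0.0105 0 0 1" --pt "-0.108 0.0118 0 0 1" --pt "-0.116 0.0127 0 0 1" --pt "-0.12 0.0132 0 0 1" --pt "-0.12 0.0132 0 0 1" --pt "-0.12 0.0132 0 0 1"

```text
time_s: 26.5
tool_pos: [0.3904, -0.2233, 0.2703]
tool_rot: [179.9, 0.0, 83.7]
force: [0.1, -0.7, -2.9]
grip_width: 0.0238
```

```bash
python3 snap.py 11 scene side; python3 an.py 11
```

```text
26.55 [ 0.39048241 -0.22332058  0.27022739] [1.79964739e+02 1.20059458e-02 8.37056016e+01] [-0.34519516 -0.35073865 -3.33460695] 0.02380648882899316
scene panel [ 605.24554443 -245.36268616  128.78633118   88.38799286   84.06240082] plane [-0.00350554 -0.00078819  0.06372965] heater [ 703.35479736 -258.08166504  147.60153198   21.50477409   83.52114105]
side panel [ 607.12200928 -246.24032593  120.89466095   87.02064514   82.73442841] plane [-0.01275042  0.01629567  0.06347046] heater [ 700.73358154 -252.44758606  150.33131409   20.40633583   83.89426422]
```

View pics/c11.png

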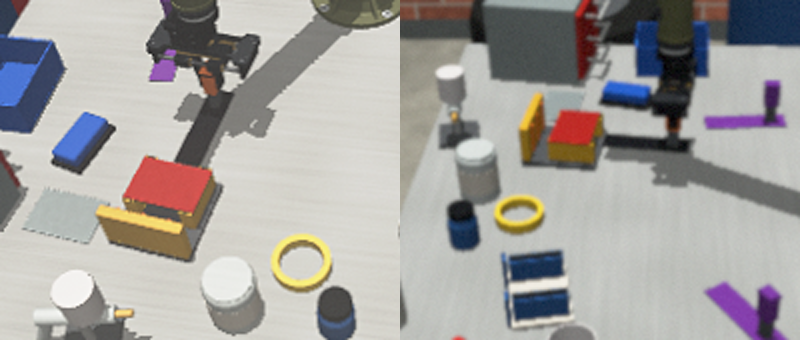

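Panel hasn't moved and the blade is clear. Take the lifter sideways to bare bench.

>>> carry_out --pt "0 0.01 0 0 1" --pt "0 0.025 0 0 1" --pt "0.002 0.045 0 0 1" --pt "0.008 0.07 0 0 1" --pt "0.016 0.095 0 0 1" --pt "0.024 0.12 0 0 1" --pt "0.034 0.145 0 0 1" --pt "0.044 0.17 0 0 1" --pt "0.052 0.195 0 0 1" --pt "0.055 0.208 0 0 1" --pt "0.055 0.213 0 0 1" --pt "0.055 0.213 -0.01 0 1" --pt "0.055 0.213 -0.02 0 1" --pt "0.055 0.213 -0.026 0 1" --pt "0.055 0.213 -0.028 0 1" --pt "0.055 0.213 -0.029 0 1" --pt "0.055 0.213 -0.03 0 1" --pt "0.055 0.213 -0.0305 0 1" --pt "0.055 0.213 -0.0305 0 1"

```text
time_s: 28.5
tool_pos: [0.4451, -0.0103, 0.2398]
tool_rot: [180.0, -0.0, 83.7]
force: [-0.8, -0.8, -3.2]
grip_width: 0.0235
```

>>> carry_out --pt "0 0 -0.0004 0 1" --pt "0 0 -0.0008 0 1" --pt "0 0 -0.0012 0 1" --pt "0 0 -0.0012 0 1"

```text
time_s: 28.9
tool_pos: [0.4451, -0.0103, 0.2386]
tool_rot: [180.0, -0.0, 83.7]
force: [-0.6, -0.2, -1.6]
grip_width: 0.0238
```

>>> carry_out --pt "0 0 -0.0003 0 1" --pt "0 0 -0.0005 0 1" --pt "0 0 -0.0005 0 1"

```text
time_s: 29.2
tool_pos: [0.4451, -0.0103, 0.2385]
tool_rot: [180.0, -0.0, 83.7]
force: [-3.1, -0.2, 5.9]
grip_width: 0.0235
```

>>> carry_out --pt "0 0 0 0 0.6" --pt "0 0 0 0 0.3" --pt "0 0 0 0 0" --pt "0 0 0 0 -0.5" --pt "0 0 0 0 -1" --pt "0 0 0 0 -1" --pt "0 0 0 0 -1" --pt "0 0 0 0 -1" --pt "0 0 0 0 -1"

```text
time_s: 30.1
tool_pos: [0.445, -0.0103, 0.2379]
tool_rot: [180.0, -0.0, 83.7]
force: [0.1, -0.2, -0.1]
grip_width: 0.0789
```

>>> carry_out --pt "0 0 0.02 0 -1" --pt "0 0 0.05 0 -1" --pt "0 0 0.09 0 -1" --pt "0 0 0.13 0 -1" --pt "0 0 0.17 0 -1" --pt "0 0 0.2 0 -1" --pt "0 0 0.22 0 -1" --pt "0 0 0.22 0 -1" --pt "0 0 0.22 0 -1"

```text
time_s: 31.0
tool_pos: [0.4449, -0.0103, 0.4575]
tool_rot: [180.0, -0.0, 83.7]
force: [-0.1, 0.7, -1.2]
grip_width: 0.0875
```

```bash
python3 snap.py 12 scene side wrist; python3 an.py 12; python3 - <<'E'
from h import *
p,z,c,o=pickle.load(open("s_12.pkl","rb"))["wrist"];P=cloud(z,c,o);h=hsv(p)
M=(abs(P[...,2]-.105)<.008)&(P[...,0]<.5);print("griptop",np.nanmedian(P[M],0),M.sum())
M=(h[...,2]<75)&(abs(P[...,2])<.02);q=P[M];print("blade z",np.nanpercentile(q,[2,50,98],0))
A=np.c_[q[:,:2]-q[:,:2].mean(0),np.ones(len(q))];print(np.linalg.lstsq(A,q[:,2],rcond=None)[0])
E
```

```text
31.1 [ 0.44470733 -0.01028474  0.4563668 ] [-1.79863174e+02  2.49579238e-02  8.36920366e+01] [ 0.08638806  0.38886611 -0.22766317] 0.08702926941576156
scene panel [ 605.27166748 -245.34638977  128.78146362   88.38464355   84.06238556] plane [0.00532589 0.00197503 0.06376921] heater [ 702.40777588 -258.15560913  148.00643921   20.16817474   83.7263031 ]
side panel [ 606.92260742 -245.76052856  121.47994995   86.98013306   82.40344238] plane [-0.01247942  0.01306261  0.06360589] heater [ 701.36334229 -252.49545288  150.10112      20.46595001   85.23109436]
griptop [ 0.44521934 -0.01219165  0.10452172] 882
blade z [[ 0.28983937 -0.44883098  0.00088966]
 [ 0.51453096 -0.03087358  0.00435383]
 [ 0.65853525  0.26668204  0.01463285]]
[ 0.01511696 -0.01081832  0.00591652]
```

View pics/scene_12.png

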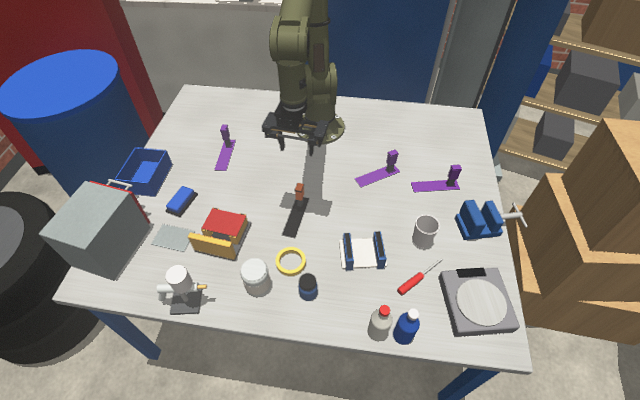

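View pics/wrist_12.png

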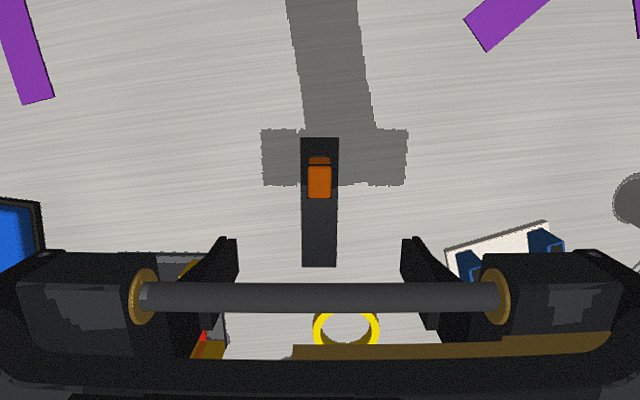

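The scene shows the panel seated on the yellow stand at (223,223). The lifter stands flat on the bench at (297,210), with its grip top at 104.5 mm, the same as at the start. The bystanders are in place and the gripper is clear.

```bash
python3 -c "
from h import *
print(env.sign_off())"
```

```text
the job is handed in; nothing more can be done
None
```

I moved the red panel to the yellow curing stand with the orange lifter, laid the lifter on the bare bench, let go and handed the job in at about 31 s. No verdict was reported.

**Panel:** It was carried level, with its underside up to about 0.135 m above the bench. In the last pictures it lies flat on the rails with its top face at 63.8 mm. It sits about 2 to 5 mm off the seat centre and within about 0.5° of square by the scene camera. It did not move when I drew the blade out.

**Lifter:** It stands on its blade, with the grip top at 104.5 mm, almost the same as the 104.6 mm measured before I picked it up. The gripper is open and well clear.

**Bystanders:** They looked in place by eye; I did not measure them.

**Checks that disagreed or fell short:**
- **Camera offsets:** The cameras differ by about 3 to 7 mm in y, so I aligned the panel using differences within each view.
- **Side view tilt:** Two side-camera fits gave false tilts for the seated panel. One was about 0.11, most likely because the red cabinet was caught in the colour mask; the last was under 0.02. The scene camera showed it flat throughout.
- **Blade flatness:** My last blade plane fit also caught other dark objects, so it proves little. I judged the blade flat from its 4.4 mm median top height and the grip height.
- **Panel load:** I could not measure the load on the panel directly. The wrist force changed only by about the panel's weight when I lifted and set it down.

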